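# Set the rinse timer to 14

## Robot

A 6-joint arm with a two-finger parallel gripper is mounted at the origin on the work surface. World frame = base frame: x ahead of the robot, y to its left, z up, the work surface at z = 0. Lengths are in mm, angles in rad, forces in N, time in s.
With the tool pointing down it reaches from about 275 to 750 mm from the base axis. Payload 10.2 kg.
Tool frame: the origin (TCP) lies at the very end of the fingers, on their centre line; the grasp point (between the pads) lies 19 mm behind it; x points along the fingers, y is the direction in which the jaws open and shut, and the axes are right-handed (so a half turn about x gives the same grasp; the last joint's range is limited). The gripper opens to 85 mm and grips with 20 to 120 N. Pads are 22 mm wide; open, the fingers measure 114 mm over their backs; the gripper's body (76 mm by 85 mm) begins 54 mm behind the grasp point. The pads swing forward as they close: fully open they stand 13 mm farther back than shut.
Start: joints at [0.877, 0.313, 1.498, -0, 1.331, -0.223], TCP at [238.153, 467.883, 231.294] pointing down, gripper open.
Joint ranges: [-2.94, 2.94], [-0.97, 2.17], [0.19, 2.56], [-1.23, 4.37], [0.02, 3.11], [-2.88, 2.88]. Speed limits (rad/s): [2.39, 2.39, 3.01, 3.14, 3.14, 3.14].

## Interface

Orientations are given as a unit quaternion [w, x, y, z].
In Python, from rig import ctrl, viewer, order gives the robot as it stands. The module is installed in compiled form; this text tells all that it offers.
- The arm moves only by the tool carry_out, never from a script. Its argument "deltas" is a list of rows, each a list of 7 numbers: the gripper command: -1 is fully open, 1 is shut, values between are in proportion, then the shift along the tool's x, y, z in mm, then the turn, a rotation vector about the tool's x, y, z in degrees. A call has exactly 5 rows; each row is the pose to reach, as a shift and turn from the pose commanded when the call began, along the tool's axes at that moment; what a row does not reach only later rows make up. A row lasts 1/8 s, in which the tool goes at most 62.5 mm and 10.7 degrees, less where a joint would pass 70% of its speed; a pose out of reach is approached as far as the arm can. A call with a gripper value outside its range is refused whole. The fingers move at their own pace and stop on an object; "newtons" is the grip in N (left out, the last holds). Time passes only in rows, so rows that repeat a pose let the fingers close, or fill a call up. It gives the time, the measured TCP pose, the force and the opening at its end, in the units of the state.
- ctrl.sense(): the state, without advancing time (a new reading comes with each control period).
- viewer.capture(name): name is "scene" or "side" or "wrist"; returns the picture (420x560x3 uint8, red, green, blue); there is no depth.
- viewer.calibration(name): a dict with "fx", "fy", "cx", "cy" (pixels), "xyz" and "attitude" of the camera in the world; the wrist camera has in their place "T_tool_cam" (4x4, takes a point from camera to tool coordinates, whose origin is the TCP and whose axes are the tool frame's). Camera axes: x right, y down, z forward; pixel columns grow to the right and rows downward; lengths in mm; the calibration is good to about 2 mm. A picture is of the moment at which its call begins: read the wrist's pose just before it. calibration takes no time and is no camera call.
- order.finish_job(): hands the job in, once; it reports no verdict.
The state is a dict: "time_s": time; "joints": joint angles; "dq": joint speeds; "tau": joint torques, N m; "eef_pos": TCP position; "ee_rot": TCP orientation; "force": force on the tool from outside, world axes, zero at the start; "wrist_torque": the same for the moment, N m; "grip_width": opening from 0.0 (shut) to 1.0 (fully open).
Only numpy, scipy, OpenCV 4.12 (cv2) and the standard library are available. Lean on these libraries where they do the work, as an engineer would, in place of code of your own. Each camera call takes 0.05 s, during which the arm holds its last target. There are 200 camera calls.

## Task

The next brass tubes need a 14-second rinse, and the rinse timer's tens wheel already shows 1. Roll the timer's knurled units wheel by its edge until the 4 stands in the middle of its window, then let go of it; the units wheel is the right-hand one for somebody facing the windows. Leave the tens wheel at 1.

Things in the scene. Friction and masses are not known exactly. Their poses are not given: they have to be found in the camera images.
- timer: Grey case fixed to the table, 150 (x) x 250 (y) x 58 mm high; origin at the centre of its underside. Two equal upright black thumbwheels stand half out of its top at x = 0: units at y = +65 mm, tens at y = -65 mm. A fixed hood with a window, 40 mm wide, covers each wheel's rim on the +x side only: from x = 25 mm, 98 mm above the table, sloping down to the case top at x = 58 mm.
- units_axle (a point): Centre of the units wheel, on its level axle along the case's y, 50 mm above the table. Wheel 24 mm thick with flat sides, 90 mm across, top 37 mm above the case. Its top and -x parts are bare, free on both sides, and can be pinched across the 24 mm. White digits on the rim, 36 degrees apart; the window's middle (white marks beside it) lies 50 degrees from the wheel's top towards +x.
- units_wheel (a joint): Turn of the units wheel in rad. Digit d is in the middle of the window at 0.6283 x d (4 at 2.513). Grows as the wheel's top moves towards the case's +x. Starts between the digits 2 and 4. Light steady friction (0.08 N m, 2 N at the rim), no clicks, stays where it is left; stops just below 0 and just above 9. A pinch that leans along with the wheel turns it fully; one kept upright slips a little.
- tens_wheel (a joint): Turn of the tens wheel (same size, 130 mm from the units wheel, at the case's y = -65 mm) in rad, same sense; it shows 1 at about 0.63 and is to stay there.

How it is judged (in metres and radians):
At the end, for the whole second after the job is handed in: The units wheel is at rest with the 4 in the middle of its window, within 0.2 rad (11 degrees), and the tens wheel still shows 1, within 0.18 rad (value of joint units_wheel between 2.313 and 2.713 rad and velocity of joint units_wheel between -0.05 and 0.05 rad/s and value of joint tens_wheel between 0.45 and 0.81 rad); the robot touches nothing.
It fails at once if the tens wheel is turned away from the 1 by more than 0.18 rad (value of joint tens_wheel below 0.448 rad or value of joint tens_wheel above 0.808 rad).
It also fails if it takes over 32 s, if anything falls off the work surface, if the arm or the gripper's body presses on something with over 40 N, if the wrist force passes 120 N, or if a joint passes its speed limit or range.

## Working session

There is one attempt and no reset: what is moved stays moved. The work goes in short steps, Python scripts to look and compute and a tool call to move; the robot and the scene stay as the last step left them, time stands still between calls to the robot, and variables do not carry over. Pictures are saved under pics/ and viewed, about 8 in all and at most 12, crops included, and the job is handed in when it is done.

Besides the shell and the picture viewer there is one more tool, called after "Call:" as name(argument=value, ...), one argument or row to a line, values as JSON. carry_out: Moves the arm, as the interface text tells. Its arguments: {"type":"object","properties":{"deltas":{"type":"array"},"newtons":{"type":"number"}},"required":["deltas"]}

```bash
mkdir -p pics; python3 - <<'E'
from rig import ctrl, viewer
import cv2,numpy as np
s=ctrl.sense();print({k:np.round(v,4).tolist() for k,v in s.items()})
for n in ("scene","side","wrist"):
    c=viewer.calibration(n);print(n,c)
a=[viewer.capture(n) for n in ("scene","wrist","side")]
for n,p in zip(("scene","wrist","side"),a): cv2.imwrite(f"pics/{n}0.png",p[:,:,::-1])
E
```

```text
{'time_s': 0.0, 'joints': [0.8766, 0.3135, 1.4985, -0.0, 1.331, -0.2234], 'dq': [-0.0001, 0.0007, -0.001, -0.0015, 0.0017, -0.0005], 'tau': [-0.0007, -41.2264, -25.9745, -0.0002, 0.0042, 0.0], 'eef_pos': [237.9636, 467.6728, 230.7213], 'ee_rot': [0.6874, 0.1645, 0.6878, -0.1653], 'force': [0.5518, 0.7731, 0.389], 'wrist_torque': [0.0672, 0.0023, 0.0499], 'grip_width': 1.0005}
scene {'fx': 531.160191177619, 'fy': 531.160191177619, 'cx': 279.3657564552266, 'cy': 205.63356192708636, 'xyz': array([1053.26412146,  219.23838889,  443.46131699]), 'attitude': array([-0.2430119 ,  0.46885791,  0.76044919, -0.37793452])}
side {'fx': 542.6605000151084, 'fy': 542.6605000151084, 'cx': 280.32629835493555, 'cy': 205.17102049353338, 'xyz': array([344.15830112, 544.05757595, 602.53497877]), 'attitude': array([ 0.08484338, -0.17025983,  0.89917619, -0.39407534])}
wrist {'fx': 337.15931829851723, 'fy': 337.15931829851723, 'cx': 282.250329371405, 'cy': 205.2015193740113, 'T_tool_cam': array([[ 2.41173995e-04, -3.27236853e-01,  9.44942318e-01,
        -1.42900467e+02],
       [ 9.99999891e-01,  4.56795854e-04, -9.70361143e-05,
         4.75568273e-01],
       [-3.99891940e-04,  9.44942238e-01,  3.27236928e-01,
        -8.40347625e+01],
       [ 0.00000000e+00,  0.00000000e+00,  0.00000000e+00,
         1.00000000e+00]])}
```

View pics/scene0.png

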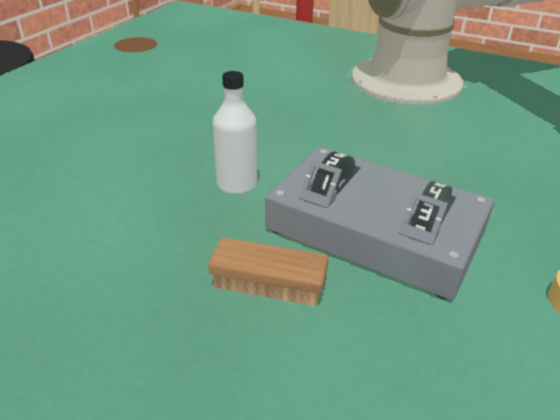

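View pics/wrist0.png

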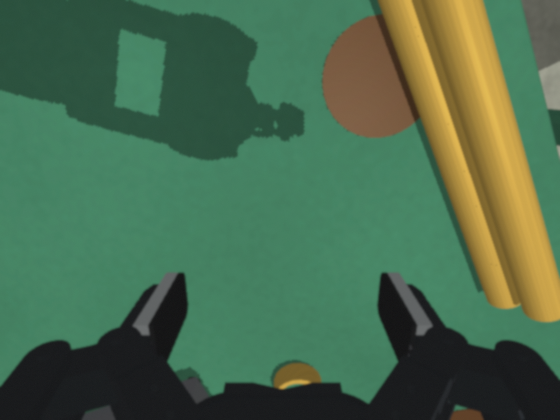

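View pics/side0.png

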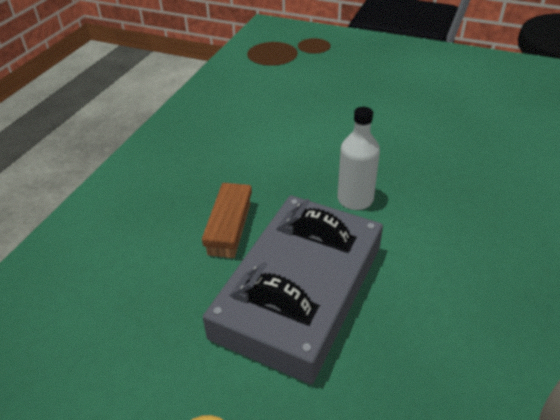

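The scene view shows the tens wheel at (328,180) reading 1 and the units wheel at (430,212) reading about 3. The case screws are at (323,152), (280,193), (481,199) and (454,254). In the side view the units wheel is at (278,292) and the tens wheel at (320,227). Next I triangulate the screws and zoom in on the units window.

```bash
cat > h.py <<'E'
import numpy as np, cv2
from scipy.spatial.transform import Rotation as R
from rig import ctrl, viewer
def ray(n,uv):
    c=viewer.calibration(n); r=R.from_quat(np.roll(c["attitude"],-1)).as_matrix()
    d=r@np.array([(uv[0]-c["cx"])/c["fx"],(uv[1]-c["cy"])/c["fy"],1.]); return np.array(c["xyz"]),d/np.linalg.norm(d)
def onz(n,uv,z):
    o,d=ray(n,uv); return o+d*(z-o[2])/d[2]
def tri(a,b):
    A=[];B=[]
    M=np.zeros((3,3));v=np.zeros(3)
    for o,d in (a,b):
        P=np.eye(3)-np.outer(d,d);M+=P;v+=P@o
    return np.linalg.solve(M,v)
def proj(n,p):
    c=viewer.calibration(n); r=R.from_quat(np.roll(c["attitude"],-1)).as_matrix()
    q=r.T@(np.array(p)-c["xyz"]); return np.array([c["fx"]*q[0]/q[2]+c["cx"],c["fy"]*q[1]/q[2]+c["cy"]])
E
python3 - <<'E'
from h import *
sc=[(323,152),(280,193),(481,199),(454,254)]   # -x tens, +x tens, -x units, +x units
sd=[(371,226),(294,202),(307,347),(218,310)]
P=[]
for a,b in zip(sc,sd):
    print(onz("scene",a,58).round(1),onz("side",b,58).round(1),tri(ray("scene",a),ray("side",b)).round(1))
    P.append((onz("scene",a,58)+onz("side",b,58))/2)
P=np.array(P);c=P.mean(0);ey=(P[2]+P[3]-P[0]-P[1])[:2];ex=(P[1]+P[3]-P[0]-P[2])[:2]
print(c,np.degrees(np.arctan2(ey[1],ey[0])),np.degrees(np.arctan2(ex[1],ex[0])),np.hypot(*ey)/2,np.hypot(*ex)/2)
a=cv2.imread("pics/scene0.png")[165:255,385:505];b=cv2.imread("pics/side0.png")[245:335,220:340]
cv2.imwrite("pics/zoom.png",np.vstack([cv2.resize(x,(400,300),interpolation=2) for x in(a,b)]))
E
```

```text
[442.9  -6.5  58. ] [438.7  -9.3  58. ] [439.   -8.8  56.6]
[560.9 -16.1  58. ] [559.  -18.1  58. ] [559.2 -17.5  57.3]
[456.6 212.6  58. ] [456.1 209.9  58. ] [456.2 211.6  58.6]
[576.8 203.5  58. ] [575.9 200.1  58. ] [576.  202.2  58.4]
[508.36564635  97.01519798  58.        ] 85.82570158507797 -4.448862214077608 219.65359262724013 119.95879035537013
```

View pics/zoom.png

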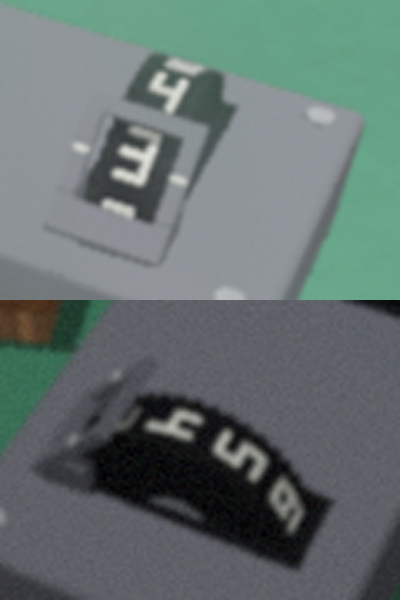

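The case screws triangulate well: height 57–58 mm, spacing 220 x 120 mm, yaw about -4.3°. The zoom shows the units window at about 3, with the 4 next above it. Next I estimate the wheel angle from the digits and plan the pinch poses.

```bash
cat >> h.py <<'E'
yaw=np.radians(-4.3); C=np.array([508.4,97,0])
EX=np.array([np.cos(yaw),np.sin(yaw),0]);EY=np.array([-np.sin(yaw),np.cos(yaw),0]);EZ=np.array([0,0,1.])
def axle(y): return C+y*EY+50*EZ
def rad(f): f=np.radians(f); return np.sin(f)*EX+np.cos(f)*EZ
def fit(n,uv,y=65):   # rim angle from top (deg) whose projection is nearest to uv
    f=np.arange(-60,100,.5); d=[np.linalg.norm(proj(n,axle(y)+45*rad(a))-uv) for a in f]
    return f[np.argmin(d)],round(min(d),1)
def pose(f,r,sgn):
    x=-rad(f); y=sgn*EY; return axle(65)+r*rad(f), np.column_stack([x,y,np.cross(x,y)])
def delta(p0,R0,p1,R1):
    return (R0.T@(p1-p0)).round(1), np.degrees(R.from_matrix(R0.T@R1).as_rotvec()).round(1)
def cur():
    s=ctrl.sense(); return np.array(s["eef_pos"]),R.from_quat(np.roll(s["ee_rot"],-1)).as_matrix()
E
python3 - <<'E'
from h import *
for d,uv in ((4,(436,192)),(3,(426.4,211.5))):
    f=fit("scene",uv);print("scene",d,f,"theta",36*d+f[0]-50)
for d,uv in ((4,(220+175*.3,245+125*.3)),(5,(220+240*.3,245+155*.3)),(6,(220+287*.3,245+203*.3))):
    f=fit("side",uv);print("side",d,f,"theta",36*d+f[0]-50)
print("tens", fit("scene",(326,181),-65))
p,r=cur();print(p,r.round(3))
for s in(1,-1):print(s,delta(p,r,*pose(-32,130,s)))
E
```

```text
scene 4 (np.float64(10.0), np.float64(2.9)) theta 104.0
scene 3 (np.float64(46.5), np.float64(1.9)) theta 104.5
side 4 (np.float64(5.5), np.float64(1.4)) theta 99.5
side 5 (np.float64(-28.0), np.float64(0.5)) theta 102.0
side 6 (np.float64(-60.0), np.float64(0.9)) theta 106.0
tens (np.float64(50.0), np.float64(4.6))
[238.03810323 467.73570164 230.88898368] [[-0.001  0.454  0.891]
 [-0.001  0.891 -0.454]
 [-1.    -0.001 -0.   ]]
1 (array([  70.7, -174.3,  320.5]), array([-22.1, -31.6,   6.4]))
-1 (array([  70.7, -174.3,  320.5]), array([151.9,   8.8,  43.6]))
```

The digits put the wheel at about 104°, so the 4 (144°) needs about +40°. I'll pinch at -32° and roll to +8°.

Call:
carry_out(
  deltas=[
    [-1, 0, -25, 45, -4, -5, 1],
    [-1, 5, -55, 95, -8, -11, 2],
    [-1, 10, -85, 150, -12, -17, 3],
    [-1, 18, -115, 205, -16, -23, 4],
    [-1, 28, -140, 255, -20, -28, 6],
  ],
  newtons=40,
)

```text
time_s: 0.78
eef_pos: [402.6, 226.2, 203.4]
ee_rot: [0.859, 0.034, 0.509, -0.042]
force: [1.4, -0.1, 0.3]
grip_width: 0.999
```

```bash
python3 - <<'E'
from h import *
p,r=cur();print(p,delta(p,r,*pose(-32,130,1)))
E
```

```text
[402.56444034 226.16195542 203.35455956] (array([ 60.2, -55. ,  21.9]), array([-2. , -3.3,  0.2]))
```

Call:
carry_out(
  deltas=[
    [-1, 10, -20, 10, -1, -2, 0],
    [-1, 25, -40, 18, -2, -3.3, 0.2],
    [-1, 45, -55, 22, -2, -3.3, 0.2],
    [-1, 60, -55, 22, -2, -3.3, 0.2],
    [-1, 60, -55, 22, -2, -3.3, 0.2],
  ],
)

```text
time_s: 1.4
eef_pos: [443.3, 167.8, 159.3]
ee_rot: [0.873, 0.02, 0.487, -0.034]
force: [-0.0, -1.4, -0.3]
grip_width: 0.999
```

```bash
python3 - <<'E'
from h import *
p,r=cur();print(p,delta(p,r,*pose(-32,130,1)),delta(p,r,*pose(-32,21,1)))
w=viewer.capture("wrist");cv2.imwrite("pics/w1.png",w[:,:,::-1])
T=viewer.calibration("wrist");M=T["T_tool_cam"]
for f,rr,dy in((0,45,-12),(0,45,12),(-32,45,-12),(-32,45,12)):
    q=np.append(r.T@(axle(65)+dy*EY+rr*rad(f)-p),1);q=np.linalg.inv(M)@q
    print(f,dy,(T["fx"]*q[:2]/q[2]+[T["cx"],T["cy"]]).round())
E
```

```text
[443.29727774 167.81858386 159.32727829] (array([-0.1, -0.7,  1.6]), array([-0.2, -0.3,  0.1])) (array([108.9,  -0.6,   2.3]), array([-0.2, -0.3,  0.1]))
0 -12 [265. 241.]
0 12 [297. 241.]
-32 -12 [264. 215.]
-32 12 [298. 215.]
```

View pics/w1.png

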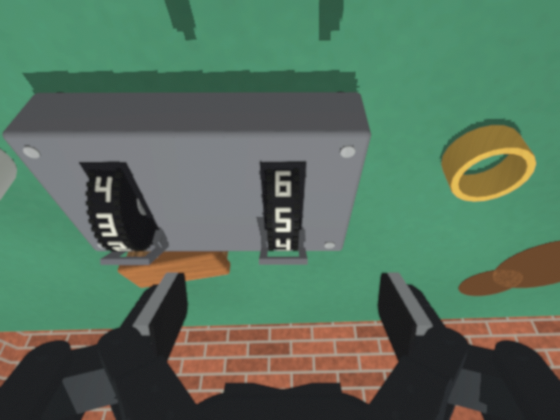

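The wrist view shows the units wheel at columns 265–303, with the 5 at row 220. I predicted 264–298, so it agrees to about 2 mm. I'll descend along the tool axis.

Call:
carry_out(
  deltas=[
    [-1, 25, 0, 1, 0, 0, 0],
    [-1, 55, 1, 2, 0, 0, 0],
    [-1, 85, 1, 2, 0, 0, 0],
    [-1, 102, 1, 2, 0, 0, 0],
    [-1, 108, 1, 2, 0, 0, 0],
  ],
)

```text
time_s: 2.08
eef_pos: [502.2, 164.9, 69.3]
ee_rot: [0.873, 0.019, 0.486, -0.034]
force: [0.2, 0.8, -1.1]
grip_width: 1.0
```

Call:
carry_out(
  deltas=[
    [0.3, 0, 0, 0, 0, 0, 0],
    [0.6, 0, 0, 0, 0, 0, 0],
    [1, 0, 0, 0, 0, 0, 0],
    [1, 0, 0, 0, 0, 0, 0],
    [1, 0, 0, 0, 0, 0, 0],
  ],
  newtons=40,
)

```text
time_s: 2.7
eef_pos: [501.8, 163.7, 70.2]
ee_rot: [0.873, 0.019, 0.486, -0.035]
force: [-8.1, -9.3, 12.9]
grip_width: 0.269
```

```bash
python3 - <<'E'
from h import *
s=ctrl.sense();print(s["force"],s["wrist_torque"],s["grip_width"])
p,r=cur();a=axle(65);print(p,(p-a)@rad(-32),(p-a)@rad(58),(p-a)@EY)
p0,r0=p,r
for k in range(1,11):
    Q=R.from_rotvec(np.radians(4*k)*EY).as_matrix()
    print(k*4,*delta(p0,r0,a+Q@(p-a),Q@r0))
E
```

```text
[-8.1102638  -9.31455934 12.8804201 ] [-1.32537872  0.3040972  -0.75357288] 0.2688064967229255
[501.84777533 163.66749792  70.20961962] 23.249983693769245 0.9294155746936268 0.9885603472323824
4 [0.1 0.  1.6] [-0.  4. -0.]
8 [0.3 0.  3.2] [-0.  8. -0.]
12 [0.7 0.  4.8] [-0. 12. -0.]
16 [1.1 0.  6.4] [-0.  16.  -0.1]
20 [1.7 0.  7.9] [-0.1 20.  -0.1]
24 [2.4 0.  9.4] [-0.1 24.  -0.1]
28 [ 3.1  0.  10.8] [-0.1 28.  -0.1]
32 [ 4.   0.1 12.2] [-0.1 32.  -0.1]
36 [ 4.9  0.1 13.5] [-0.1 36.  -0.1]
40 [ 6.   0.1 14.8] [-0.1 40.  -0.1]
```

Gripped at about 23 mm with small forces. I'll roll the first half.

Call:
carry_out(
  deltas=[
    [1, 0, -0.5, 1.6, 0, 4, 0],
    [1, 0.3, -1, 3.2, 0, 8, 0],
    [1, 0.7, -1, 4.8, 0, 12, 0],
    [1, 1.1, -1, 6.4, 0, 16, 0],
    [1, 1.7, -1, 7.9, 0, 20, 0],
  ],
)

```text
time_s: 3.32
eef_pos: [509.4, 163.0, 73.4]
ee_rot: [0.775, 0.025, 0.631, -0.03]
force: [-4.3, -5.3, 7.0]
grip_width: 0.27
```

Call:
carry_out(
  deltas=[
    [1, 0.1, 0, 1.6, 0, 4, 0],
    [1, 0.3, 0, 3.2, 0, 8, 0],
    [1, 0.7, 0, 4.8, 0, 12, 0],
    [1, 1.1, 0, 6.4, 0, 16, 0],
    [1, 1.7, 0, 7.9, 0, 20, 0],
  ],
)

```text
time_s: 3.95
eef_pos: [517.7, 162.4, 73.6]
ee_rot: [0.654, 0.03, 0.756, -0.025]
force: [-4.3, -1.8, 8.5]
grip_width: 0.272
```

```bash
python3 - <<'E'
from h import *
s=ctrl.sense();print(s["force"],s["wrist_torque"],s["grip_width"])
p,r=cur();a=axle(65);f=np.degrees(np.arctan2(-r[0,0],-r[2,0]));print(p,f,(p-a)@rad(f),(p-a)@rad(f+90))
w=viewer.capture("scene");cv2.imwrite("pics/s2.png",cv2.resize(w[130:280,360:520,::-1],(640,600),interpolation=2))
E
```

```text
[-4.30361382 -1.7767315   8.5280525 ] [-0.31074422  0.68820776  0.09858666] 0.27211218165631784
[517.69509091 162.35889619  73.6025345 ] 8.279965330931345 23.98560056750332 0.9238590157553064
```

View pics/s2.png

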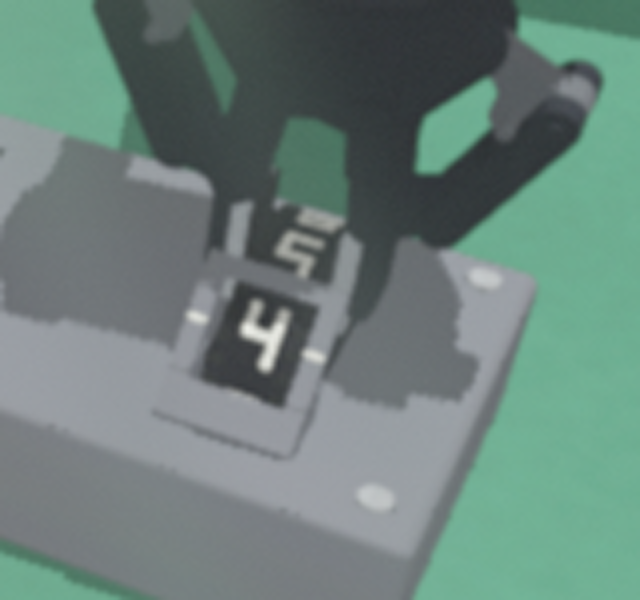

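The 4 sits between the window marks: digit at (264,336), marks' midpoint (255,336) in the crop. I'll release and back off.

Call:
carry_out(
  deltas=[
    [0.3, 0, 0, 0, 0, 0, 0],
    [-0.3, 0, 0, 0, 0, 0, 0],
    [-1, 0, 0, 0, 0, 0, 0],
    [-1, 0, 0, 0, 0, 0, 0],
    [-1, 0, 0, 0, 0, 0, 0],
  ],
)

```text
time_s: 4.62
eef_pos: [517.6, 162.5, 72.1]
ee_rot: [0.654, 0.03, 0.755, -0.025]
force: [-0.6, 0.8, -0.3]
grip_width: 0.999
```

Call:
carry_out(
  deltas=[
    [-1, -20, 0, 0, 0, 0, 0],
    [-1, -50, 0, -5, 0, 0, 0],
    [-1, -85, 0, -15, 0, 0, 0],
    [-1, -110, 0, -20, 0, 0, 0],
    [-1, -120, 0, -20, 0, 0, 0],
  ],
)

```text
time_s: 5.25
eef_pos: [515.3, 162.6, 195.0]
ee_rot: [0.655, 0.03, 0.755, -0.025]
force: [-0.7, 0.1, -0.2]
grip_width: 0.996
```

```bash
python3 - <<'E'
from h import *
s=ctrl.sense();print(s["eef_pos"],s["force"],s["grip_width"],fit("scene",(426,214)))
w=viewer.capture("scene");cv2.imwrite("pics/s3.png",cv2.resize(w[120:270,280:500,::-1],(800,545),interpolation=2))
E
```

```text
[515.31368803 162.57605845 195.01304787] [-0.65438621  0.10115836 -0.21586556] 0.9964626133718547 (np.float64(50.0), np.float64(2.4))
```

View pics/s3.png

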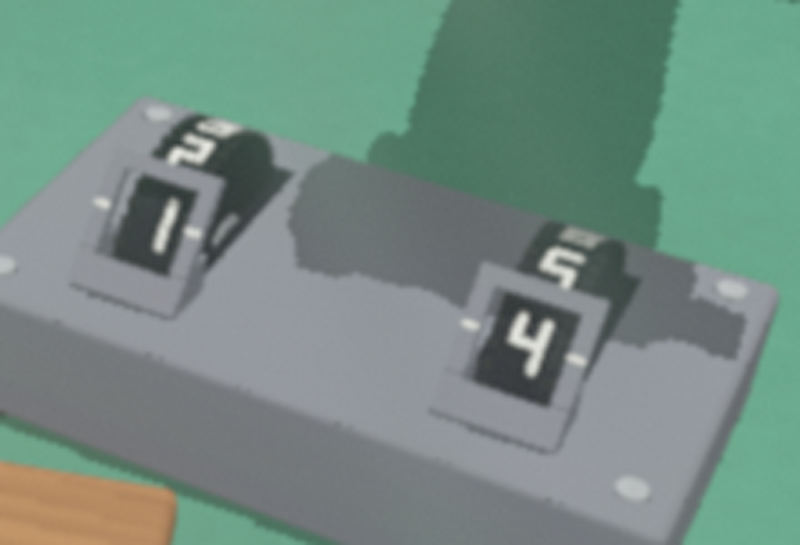

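The 4 is at (530,342) against a marks' midpoint of (523,341), so it is centred. The tens wheel still reads 1, and the gripper is clear of everything.

```bash
python3 -c "
from rig import order; print(order.finish_job())"
```

```text
the job is handed in; nothing more can be done
None
```

The timer should now read 14. I rolled the units wheel about 40° from just short of the 3 to the 4, let go, backed off and handed the job in about 5.3 s into the 32 s allowed.

- **Units wheel:** in the last picture the 4 stands in the middle of its window. Just before release the digit measured about 50° from the top, which is the window's middle.
- **Tens wheel:** it still shows 1 and was never touched.
- **Gripper:** it is open, about 120 mm above its grip height, with measured forces under 1 N. The highest reading during the job was about 18 N at the wrist, while gripping.

No check failed. The first angle readings of single digits ranged from 99.5° to 106°, within the 11° tolerance, so I went by the window view for the final position.

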